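Lock the swing stop of a box nest with its jam nut

TASK

Swing the stop arm by its upright pin until it has gently pushed the tip box flat against the far fence of the nest and still touches the box. Then lock it: run the hex nut on the threaded post down (clockwise from above) onto the spring washers and tighten it until it resists by about 0.14 N·m (not more than 0.2) above the torque it took to run it down, and let go. Leave the things round the nest where they are.

Things in the scene. Friction and masses are not known exactly. Their poses are not given: they have to be found in the camera images.
- nest: Aluminium base plate 190 x 250 x 10 mm fixed to the bench; origin at the centre of its underside, x across to the fence, y along the fence, z up. The steel threaded post (24 mm diameter, top at z = 112 mm) stands at x = -17, y = +82 mm. On the post, from below: boss, hub of the stop arm (z 40 to 54 mm), spring washers, hex nut.
- fence (a point): Middle of the fence's inner face (x = +80, y = -45, z = 27 mm in the nest's frame; axes as the nest's). The fence is an aluminium rail 150 mm long, 10 mm thick, top at z = 44 mm.
- stop_arm (a joint): Angle of the stop arm about the post, rad; grows as its end swings toward the fence (counter-clockwise from above). It starts swung away, at -0.9 to -0.55. At 0 the arm points along the nest's -y, and its roller then just touches a box that lies flat against the fence. Stiff (0.2 N·m) and stays where it is left.
- pull_pin (a point): Grip point on the upright round steel pin (16 mm diameter, z 54 to 100 mm above the bench, this point at 77 mm) at the end of the dark flat stop arm, 120 mm from the post's axis. Below the arm, coaxial with the pin, is the 24 mm roller (free to spin) that pushes the box (z 17 to 42 mm).
- box_center (a point): Centre of the loose dark box with an orange lid (pipette tip refill), 85 mm (its x) by 122 mm (its y) by 44 mm high, 0.35 kg, which lies on the base plate (its top is 54 mm above the bench) 4 to 14 mm short of the fence and up to 0.06 rad askew. Flat against the fence its centre is at x = +37.5 mm in the nest's frame.
- lock_nut: Steel hex nut on the threaded post, 36 mm across flats, 41.6 mm across corners, 20 mm high; origin at the centre of its underside, on the post's axis; its x axis is normal to a pair of flats (the other pairs are at 60 and 120 degrees). Coarse right-hand thread: clockwise from above it goes down 2.0 mm per radian. It stays where it is left.
- nut_center (a point): Centre of the nut, half-way up, about 86 mm above the bench at the start. Self-locking: thread friction of 0.20 N·m, against whichever way it was last turned. It meets the washers 1.0 to 2.9 rad from the start; from there their push adds a counter-clockwise torque, also at rest, of 0.27 N·m per radian of further turning: 0.06 N·m at 30 N of clamping, 0.14 at 70 N, 0.22 at 110 N.
- washer_seat: Fixed thin steel ring on top of the arm's hub, 30 mm diameter, 2 mm high, origin at the centre of its underside on the post's axis, 54 mm above the bench. It carries the stack of steel spring washers (28 mm diameter, 67 N/mm) round the post, on which the nut seats. The stack's top is 72 mm above the bench, give or take 1.2 mm: hidden packing below it differs each time.
- timer: Small bench timer, 62 x 66 x 20 mm, lying right of the nest; leave alone.
- petri: Petri dish, 94 mm diameter, 14 mm high, lying left of the nest; leave alone.
- pen: Thick marker pen, 135 mm long, lying in front of the nest; leave alone.

How it is judged:
On the way, in this order (a step that is already met when the one before it is completed fails the run):
1. the box lies flat against the fence with the stop arm touching it, the nut still loose (x of box_center in the frame of nest above 0.035 m and angle between the x axis of box_center and the x axis of nest, either way round below 0.04 rad and height (world z) of box_center below 0.036 m and value of joint stop_arm above -0.03 rad and contact force between lock_nut and washer_seat below 5 N), for 0.2 s.
2. the nut is tight on the spring washers (contact force between lock_nut and washer_seat above 30 N), for 0.2 s.
At the end, for the whole second after the job is handed in: The box lies on the nest within 2.5 mm of the fence and square to it within 0.04 rad, the stop arm touches it (within 0.03 rad of its zero, or beyond), and the nut clamps the washers with more than 30 N (0.06 N·m above running torque); everything is released and at rest (x of box_center in the frame of nest above 0.035 m and angle between the x axis of box_center and the x axis of nest, either way round below 0.04 rad and height (world z) of box_center below 0.036 m and value of joint stop_arm above -0.03 rad and contact force between lock_nut and washer_seat above 30 N and contact force between the fingers and anything else below 0.5 N and linear speed of box below 0.01 m/s).
It fails at once if the nut is overtightened (more than 110 N on the washers, 0.22 N·m above running torque) (contact force between lock_nut and washer_seat above 110 N).
It fails at once if the stop arm presses the box with more than 50 N (contact force between stop_arm and box above 50 N).
It fails at once if the timer, petri dish or pen is moved by more than 20 mm (distance of any of timer, petri, pen from where it was at the start of the episode above 0.02 m).
It also fails if it takes over 72 s, if anything falls off the work surface, if the arm or the gripper's body presses on something with over 40 N, if the wrist force passes 120 N, or if a joint passes its speed limit or range.

ROBOT

A 6-joint arm with a two-finger parallel gripper is mounted at the origin on a cart in front of the work surface, level with it; the furniture and walls round the work are solid. World frame = base frame: x ahead of the robot, y to its left, z up, the work surface at z = 0. Lengths are in m, angles in rad, forces in N, time in s.
With the tool pointing down it reaches from about 0.3 to 0.775 m from the base axis. Payload 14.6 kg.
Tool frame: the origin (TCP) lies at the centre of the arm's flange, where the gripper is bolted on; the fingertips stand 199 mm ahead of it and the grasp point (between the pads) lies 180 mm ahead of it; z points along the fingers, y is the line along which they close (so a half turn about z gives the same grasp; the last joint's range is limited). The gripper opens to 94 mm and grips with 3 to 60 N. Pads are 16 mm wide; open, the fingers measure 119 mm over their backs; the gripper's body (75 mm by 177 mm) begins 78 mm behind the grasp point.
Start: joints at [1.199, 0.3, 1.521, -0, 1.321, -0.067], TCP at [0.165, 0.525, 0.405] pointing down, gripper open.
Joint ranges: [-3.03, 3.03], [-0.79, 2.21], [0.23, 2.52], [-1.04, 4.18], [0, 3.07], [-2.55, 2.55]. Speed limits (rad/s): [2.22, 2.22, 2.57, 3.14, 3.14, 3.14].

INTERFACE

Orientations are given as [roll, pitch, yaw] about the fixed x, y, z axes, in that order (R = Rz(yaw) Ry(pitch) Rx(roll)).
In Python, from station import ctrl gives the robot as it stands. The module is installed in compiled form; this text tells all that it offers.
- The arm moves only by the tool servo_tool, never from a script. Its argument "motion" is a list of rows, each a list of 5 numbers: the closure, from 0 (fully open) to 1 (shut), then the shift along the world's x, y, z in cm, then the turn about the world's z in degrees. A call has 1 to 20 rows; each row is the pose to reach, as a shift and turn from the pose commanded when the call began; what a row does not reach only later rows make up. A row lasts 1/8 s, in which the tool goes at most 62.5 mm and 10.7 degrees, less where a joint would pass 70% of its speed; a pose out of reach is approached as far as the arm can. A call with a gripper value outside its range is refused whole. The fingers move at their own pace and stop on an object; "squeeze" is the grip in N (left out, the last holds). Time passes only in rows, so rows that repeat a pose let the fingers close. It gives the time, the measured TCP pose, the force, the opening and the grip force at its end, in the units of the state.
- ctrl.get_obs(): the state, without advancing time (a new reading comes with each control period).
- ctrl.camera(name): name is "scene" or "top" or "wrist"; returns a dict with "image" (420x560x3 uint8, red, green, blue), "fx", "fy", "cx", "cy" (pixels), "camera_from_world" (4x4, takes a point from world to camera coordinates); the wrist camera has in their place "hand_eye" (4x4, takes a point from camera to tool coordinates, whose origin is the TCP and whose axes are the flange's). Camera axes: x right, y up, looking along -z (the intrinsics and any distortion apply to the point x, -y, -z); pixel columns grow to the right and rows downward; lengths in m; the calibration is good to about 2 mm. A picture is of the moment at which its call begins: read the wrist's pose just before it. There is no depth.
- ctrl.hand_in(): hands the job in; it is judged then, once.
The state is a dict: "time_s": time; "qpos": joint angles; "joint_vel": joint speeds; "tau": joint torques, N m; "ee_pos": TCP position; "eef_rot": TCP orientation; "force": force on the tool from outside, world axes, zero at the start; "moment": the same for the moment, N m; "grip_width": finger opening in m; "grip_force": force on a finger pad.
Only numpy, scipy, OpenCV 4.12 (cv2) and the standard library are available. Lean on these libraries where they do the work, as an engineer would, in place of code of your own. Each camera call takes 0.05 s, during which the arm holds its last target. There are 200 camera calls.

## Working session

There is one attempt and no reset: what is moved stays moved. The work goes in short steps, Python scripts to look and compute and a tool call to move; the robot and the scene stay as the last step left them, time stands still between calls to the robot, and variables do not carry over. Pictures are saved under pics/ and viewed, at most 10 in all, crops included, and the job is handed in when it is done.

Besides the shell and the picture viewer there is one more tool, called as name(argument=value, ...) on one line, values as JSON. servo_tool: Moves the arm, as the interface text tells. Its arguments: {"type":"object","properties":{"motion":{"type":"array","items":{"type":"array","items":{"type":"number"}}},"squeeze":{"type":"number"}},"required":["motion"]}

```bash
mkdir -p pics
cat > h.py <<'E'
import numpy as np,cv2
from station import ctrl
from scipy.spatial.transform import Rotation as R
def cam(n):
    o=ctrl.get_obs(); c=ctrl.camera(n)
    if n=="wrist":
        T=np.eye(4);T[:3,:3]=R.from_euler('xyz',o['eef_rot']).as_matrix();T[:3,3]=o['ee_pos']
        c['wfc']=T@np.array(c['hand_eye'])
    else: c['wfc']=np.linalg.inv(np.array(c['camera_from_world']))
    return c
def ray(c,u,v,z):
    d=c['wfc'][:3,:3]@np.array([(u-c['cx'])/c['fx'],-(v-c['cy'])/c['fy'],-1]);p=c['wfc'][:3,3]
    return p+d*(z-p[2])/d[2]
def proj(c,P):
    q=np.linalg.inv(c['wfc'])@np.append(P,1)
    return c['cx']+c['fx']*q[0]/-q[2], c['cy']-c['fy']*q[1]/-q[2]
def save(c,n): cv2.imwrite('pics/'+n,c['image'][:,:,::-1])
E
python3 - <<'E'
from h import *
ims=[]
for n in("top","scene"):
    c=cam(n); ims.append(c['image']); print(n,[k for k in c],c['wfc'].round(3).tolist(),c['fx'])
    np.save(n+'.npy',c,allow_pickle=True); save(c,n+'1.png')
print(ctrl.get_obs())
E
```

```text
top ['image', 'fx', 'fy', 'cx', 'cy', 'camera_from_world', 'wfc'] [[0.028, 0.981, -0.193, 0.295], [-0.999, 0.032, 0.021, 0.282], [0.026, 0.193, 0.981, 0.972], [0.0, 0.0, 0.0, 1.0]] 406.95620814817966
scene ['image', 'fx', 'fy', 'cx', 'cy', 'camera_from_world', 'wfc'] [[-0.766, 0.249, -0.592, -0.02], [-0.643, -0.301, 0.705, 0.871], [-0.003, 0.921, 0.391, 0.422], [0.0, 0.0, 0.0, 1.0]] 379.9924447339723
{'time_s': 0.1, 'qpos': array([ 1.19941232e+00,  3.00428842e-01,  1.52150434e+00,  3.39787171e-05,
        1.32072183e+00, -6.65761398e-02]), 'joint_vel': array([-0.00019974, -0.0014574 , -0.00113142,  0.00092539, -0.00077952,
        0.00167072]), 'tau': array([ 1.80835697e-03, -5.32648551e+01, -3.53283763e+01,  7.09562330e-02,
        2.35064118e-02, -6.02958153e-05]), 'ee_pos': array([0.16503946, 0.52462815, 0.40414187]), 'eef_rot': array([-3.14053484e+00, -1.03515356e-04,  2.83677630e+00]), 'force': array([0.66609948, 0.60899663, 0.21704136]), 'moment': array([-0.00652016,  0.00642631,  0.02625107]), 'grip_force': 0.0, 'grip_width': 0.0938720313689629}
```

View pics/top1.png

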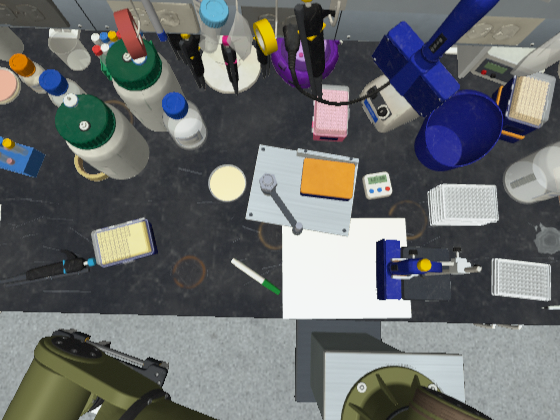

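View pics/scene1.png

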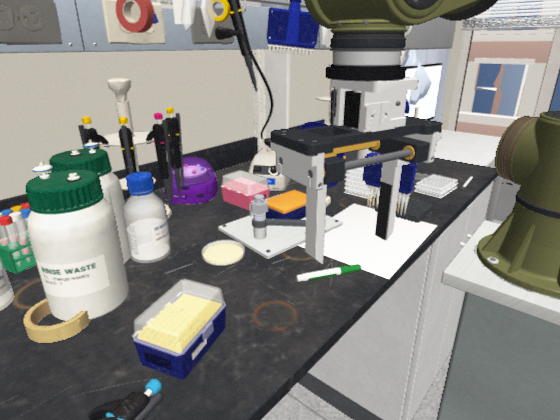

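The top view shows the plate with corners near (259,145), (358,157), (348,235) and (247,216). The post is at (268,180), the pin at (297,229) and the orange box at (328,180). The petri dish (227,183), timer (378,186) and pen (255,275) lie around the nest. The scene view shows the same layout.

Run:
```python
from h import *
c=np.load('top.npy',allow_pickle=True).item()
im=c['image']
k=[ray(c,u,v,.01) for u,v in((259,145),(358,157),(348,235),(247,216))]
print('corners',np.round(k,4).tolist(),[np.linalg.norm(k[i]-k[i-1]).round(3) for i in range(4)],'ctr',np.mean(k,0))
for i,j in((3,0),(2,1)): print('xdir',np.degrees(np.arctan2(*(k[j]-k[i])[[1,0]])))
print('ydir',[np.degrees(np.arctan2(*(k[i]-k[j])[[1,0]])) for i,j in((0,1),(3,2))])
P=ray(c,268,180,.105);Q=ray(c,297,229,.1);print('post',P,'pin',Q,np.linalg.norm((P-Q)[:2]))
hsv=cv2.cvtColor(im,cv2.COLOR_RGB2HSV)
m=cv2.inRange(hsv,(8,150,120),(20,255,255));m[:140]=0;m[210:]=0;m[:,:295]=0;m[:,365:]=0
r=cv2.minAreaRect(cv2.findNonZero(m));b=np.array([ray(c,*p,.054) for p in cv2.boxPoints(r)]);print('box',b.round(4).tolist(),b.mean(0))
for n,u,v,z in(('petri',227,183,.014),('timer',378,186,.02),('pen',255,275,.01)):print(n,ray(c,u,v,z))
```

```text
corners [[0.6344, 0.3288, 0.01], [0.6122, 0.0826, 0.01], [0.4171, 0.1081, 0.01], [0.4553, 0.3504, 0.01]] [np.float64(0.18), np.float64(0.247), np.float64(0.197), np.float64(0.245)] ctr [0.52972892 0.21746708 0.01      ]
xdir -6.87184597721927
xdir -7.4203951839238105
ydir [np.float64(84.85492488195507), np.float64(81.03910617736862)]
post [0.52101878 0.30122073 0.105     ] pin [0.4153257  0.23489597 0.1       ] 0.12477981483517676
box [[0.5071, 0.2283, 0.054], [0.5925, 0.2197, 0.054], [0.581, 0.0977, 0.054], [0.4958, 0.1085, 0.054]] [0.54409877 0.1635393  0.054     ]
petri [0.53382843 0.40194166 0.014     ]
timer [0.53731884 0.03659449 0.02      ]
pen [0.3168801  0.32552079 0.01      ]
```

servo_tool(motion=[[0,3,-3.5,0,6],[0,6,-7,0,12],[0,9,-10.5,-1,18],[0,12,-14,-1,24],[0,15,-17.5,-2,30],[0,18,-21,-2,36],[0,21,-24.5,-3,42],[0,24,-27.5,-3,48],[0,25.4,-28.8,-4,50],[0,25.4,-28.8,-4,50],[0,25.4,-28.8,-4,50],[0,25.4,-28.8,-4,50]], squeeze=20)

```text
time_s: 1.6
ee_pos: [0.4186, 0.2373, 0.365]
eef_rot: [3.142, 0.0, -2.573]
force: [-0.4, 0.3, -0.3]
grip_width: 0.0941
grip_force: 0.0
```

Run:
```python
from h import *
o=ctrl.get_obs();print(o['time_s'],o['ee_pos'],o['eef_rot'],o['qpos'])
c=cam('wrist');np.save('w1.npy',c,allow_pickle=True);save(c,'w1.png')
print(proj(c,[.419,.237,.1]),proj(c,[.523,.301,.105]))
```

```text
1.6 [0.41855393 0.23725963 0.36497108] [ 3.14159055e+00  4.05981085e-04 -2.57304568e+00] [ 4.39538348e-01  1.85313652e-01  1.75990051e+00  5.83631072e-05
  1.19597615e+00 -1.69982631e+00]
(np.float64(280.5221025185883), np.float64(221.7737049993278)) (np.float64(278.15596113223575), np.float64(360.6829434316691))
```

View pics/w1.png

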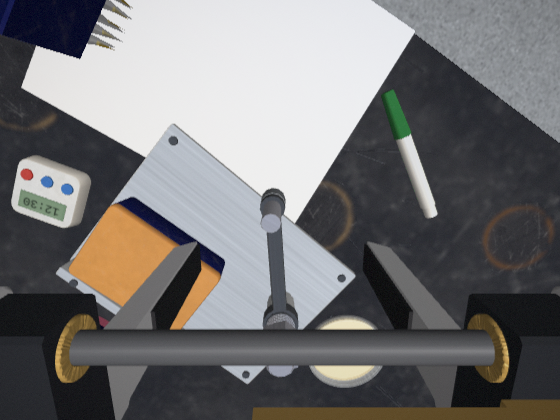

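The wrist view shows the pin top near (271,224), the nut near (281,315) and the post top behind the gripper rod near (281,365). Joint 6 would run out of range during the swing, so I'll use the half-turned grasp.

servo_tool(motion=[[0,0,0,0,-10],[0,0,0,0,-20],[0,0,0,0,-30],[0,0,0,0,-40],[0,0,0,0,-50],[0,0,0,0,-60],[0,0,0,0,-70],[0,0,0,0,-80],[0,0,0,0,-90],[0,0,0,0,-100],[0,0,0,0,-110],[0,0,0,0,-120],[0,0,0,0,-130],[0,0,0,0,-140],[0,0,0,0,-150],[0,0,0,0,-160],[0,0,0,0,-170],[0,0,0,0,-180],[0,0,0,0,-180],[0,0,0,0,-180]])

```text
time_s: 4.15
ee_pos: [0.4189, 0.2368, 0.3648]
eef_rot: [3.142, -0.0, 0.572]
force: [0.1, -0.0, 0.0]
grip_width: 0.0936
grip_force: 0.0
```

Run:
```python
from h import *
c=np.load('w1.npy',allow_pickle=True).item();print('pin view1',ray(c,271,224,.1))
o=ctrl.get_obs();print(o['time_s'],o['ee_pos'],o['eef_rot'],o['qpos'])
c=cam('wrist');np.save('w2.npy',c,allow_pickle=True);save(c,'w2.png')
print(proj(c,[.419,.237,.1]),proj(c,[.523,.301,.105]))
```

```text
pin view1 [0.4244686  0.23177916 0.1       ]
4.15 [0.41890062 0.23684349 0.3647592 ] [ 3.14158858e+00 -2.28293796e-04  5.72170926e-01] [4.38450258e-01 1.85787401e-01 1.75986212e+00 2.83705265e-05
 1.19571633e+00 1.43706527e+00]
(np.float64(281.8506302473023), np.float64(223.70812604199153)) (np.float64(285.74714985255946), np.float64(49.26373371007756))
```

View pics/w2.png

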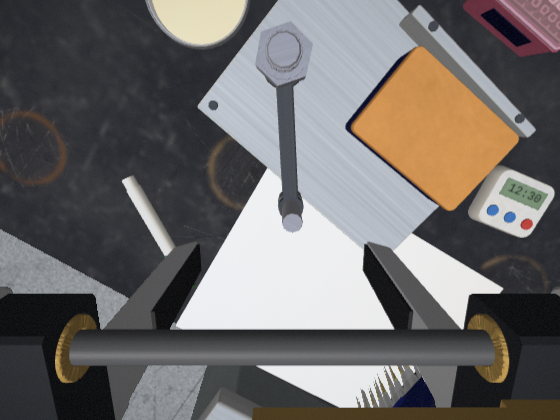

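The post top is at (284,50) and the pin top at (292,222). The nut hexagon's corners are near (289,22), (258,37), (256,70), (282,87), (309,70) and (312,38). The box and fence are at upper right, with the fence's inner edge running from (402,22) to (525,135).

Run:
```python
from h import *
c=np.load('w2.npy',allow_pickle=True).item()
print('pin',ray(c,292,222,.1)); P=ray(c,284,50,.112);print('post',P)
h=np.array([ray(c,u,v,.096) for u,v in((289,22),(258,37),(256,70),(282,87),(309,70),(312,38))])
m=h.mean(0);print('nut',m,[round(float(np.linalg.norm(p-m)),4) for p in h],[round(float(np.degrees(np.arctan2(p[1]-m[1],p[0]-m[0]))),1) for p in h])
Q=ray(c,292,222,.1);d=Q-m;print(np.linalg.norm(d[:2]),np.degrees(np.arctan2(d[1],d[0])))
# fence top face inner edge, z=.044
a,b=ray(c,402,22,.044),ray(c,525,135,.044);print('fence',a,b,np.linalg.norm(a-b),np.degrees(np.arctan2(*(a-b)[[1,0]]))-90)
hsv=cv2.cvtColor(c['image'],cv2.COLOR_RGB2HSV)
k=cv2.inRange(hsv,(8,150,120),(20,255,255));k[220:]=0;k[:,:330]=0
r=cv2.minAreaRect(cv2.findNonZero(k));b=np.array([ray(c,*p,.054) for p in cv2.boxPoints(r)]);print('box',b.round(4).tolist(),b.mean(0),[np.degrees(np.arctan2(*(b[i]-b[i-1])[[1,0]])).round(2) for i in range(4)])
```

```text
pin [0.42438153 0.23118576 0.1       ]
post [0.52086951 0.30105487 0.112     ]
nut [0.52125078 0.30092    0.096     ] [0.0202, 0.0209, 0.022, 0.0212, 0.0199, 0.0214] [23.9, 91.6, 149.7, -151.5, -87.3, -28.6]
0.11935876872958663 -144.25064233187163
fence [0.60124583 0.23839047 0.044     ] [0.58928902 0.09168956 0.044     ] 0.1471873764016222 -4.65957061531698
box [[0.5099, 0.2335, 0.054], [0.5925, 0.2194, 0.054], [0.5817, 0.0992, 0.054], [0.492, 0.1066, 0.054]] [0.54402276 0.16468121 0.054     ] [np.float64(81.94), np.float64(-9.71), np.float64(-95.17), np.float64(175.28)]
```

servo_tool(motion=[[0,0.5,-0.5,-2,1],[0,0.55,-0.55,-5,2],[0,0.55,-0.55,-8,3],[0,0.55,-0.55,-10,3],[0,0.55,-0.55,-10.8,3],[0.4,0.55,-0.55,-10.8,3],[0.7,0.55,-0.55,-10.8,3],[0.9,0.55,-0.55,-10.8,3],[1,0.55,-0.55,-10.8,3],[1,0.55,-0.55,-10.8,3],[1,0.55,-0.55,-10.8,3],[1,0.55,-0.55,-10.8,3]], squeeze=15)

```text
time_s: 5.7
ee_pos: [0.4246, 0.2311, 0.2567]
eef_rot: [3.142, 0.0, 0.62]
force: [-0.5, 0.6, 0.5]
grip_width: 0.0275
grip_force: 0.0
```

servo_tool(motion=[[1,0,0,0,0],[1,0,0,0,0],[1,0,0,0,0],[1,0,0,0,0],[1,0.34,-0.45,0,2.6],[1,0.68,-0.86,0,5.2],[1,1.1,-1.32,0,8.2],[1,1.55,-1.76,0,11.2],[1,2.02,-2.18,0,14.2],[1,2.51,-2.57,0,17.2],[1,3.02,-2.93,0,20.2],[1,3.55,-3.27,0,23.2],[1,4.1,-3.58,0,26.2],[1,4.65,-3.86,0,29.2],[1,5.13,-4.07,0,31.7],[1,5.62,-4.26,0,34.2],[1,5.62,-4.26,0,34.2],[1,5.62,-4.26,0,34.2]])

```text
time_s: 7.95
ee_pos: [0.4808, 0.1888, 0.2567]
eef_rot: [3.141, -0.001, 1.216]
force: [3.1, 5.3, -2.2]
grip_width: 0.0155
grip_force: 15.0
```

Run:
```python
from h import *
o=ctrl.get_obs();print(o['time_s'],o['ee_pos'],o['eef_rot'],o['qpos'],o['force'],o['moment'])
c=cam('wrist');np.save('w3.npy',c,allow_pickle=True);save(c,'w3.png')
```

```text
7.95 [0.4808258  0.18880319 0.2566691 ] [ 3.14095104e+00 -9.70945814e-04  1.21609530e+00] [3.03202566e-01 4.03041852e-01 1.75875374e+00 4.53095440e-04
 9.78695721e-01 6.57651237e-01] [ 3.05625821  5.26682027 -2.15154241] [ 0.66835656 -0.36151538  0.06015833]
```

View pics/w3.png

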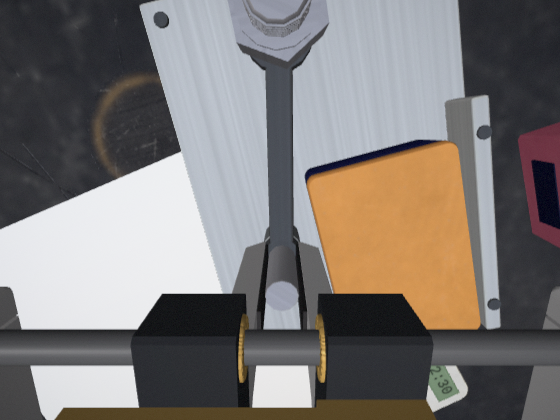

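The view shows the pin gripped at (282,290), with the box not yet touched by the roller. The fence is at right (470,200).

servo_tool(motion=[[1,0.2,-0.05,0,1],[1,0.4,-0.1,0,2],[1,0.6,-0.14,0,3],[1,0.8,-0.2,0,4],[1,1.0,-0.26,0,5],[1,1.19,-0.31,0,6],[1,1.4,-0.35,0,7],[1,1.6,-0.4,0,8],[1,1.8,-0.44,0,9],[1,2.0,-0.48,0,10],[1,2.2,-0.51,0,11],[1,2.2,-0.51,0,11],[1,2.2,-0.51,0,11]])

```text
time_s: 9.62
ee_pos: [0.5029, 0.1834, 0.2566]
eef_rot: [3.141, -0.0, 1.409]
force: [0.1, 4.3, -1.8]
grip_width: 0.0159
grip_force: 15.0
```

Run:
```python
from h import *
o=ctrl.get_obs();print(o['time_s'],o['ee_pos'],o['eef_rot'],o['force'],o['moment'])
c=cam('wrist');np.save('w4.npy',c,allow_pickle=True);save(c,'w4.png')
```

```text
9.625 [0.50288801 0.18343141 0.25664592] [ 3.14104303e+00 -1.98327327e-04  1.40913919e+00] [ 0.08282704  4.30717331 -1.84635302] [ 0.72518356 -0.05758155  0.02800566]
```

View pics/w4.png

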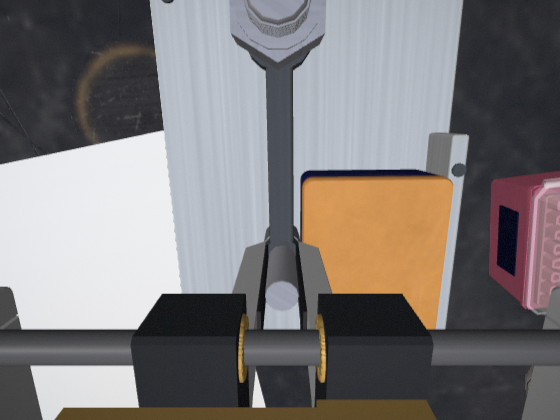

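The box is now nearly parallel to the fence, with its right edge around column 445. The roller is near contact, so I'll creep on while watching the force.

servo_tool(motion=[[1,0.07,-0.01,0,0.4],[1,0.14,-0.02,0,0.7],[1,0.21,-0.03,0,1],[1,0.28,-0.04,0,1.4],[1,0.28,-0.04,0,1.4]])

```text
time_s: 10.3
ee_pos: [0.5046, 0.1834, 0.2565]
eef_rot: [-3.137, 0.001, 1.434]
force: [-14.4, 6.5, 7.8]
grip_width: 0.0156
grip_force: 15.0
```

Run:
```python
from h import *
c=np.load('w4.npy',allow_pickle=True).item()
f=[ray(c,*p,.044) for p in((428,135),(438,300))]
print('nest y-axis edge left', [ray(c,*p,.01).round(4) for p in((155,40),(180,280))], 'right',[ray(c,*p,.01).round(4) for p in((459,20),(452,120))])
hsv=cv2.cvtColor(c['image'],cv2.COLOR_RGB2HSV)
k=cv2.inRange(hsv,(8,150,120),(20,255,255))
def edge(rows,fn):
    P=np.array([ray(c,fn(np.flatnonzero(k[r,300:470]))+300,r,.054) for r in rows]);return P[0],P[-1],np.degrees(np.arctan2(*(P[0]-P[-1])[[1,0]]))-90
print('R',edge(range(200,310,5),np.max));print('L',edge(range(200,235,5),np.min))
print('post',ray(c,279,5,.112),'fence end corner',ray(c,428,134,.044),ray(c,467,136,.044))
```

```text
nest y-axis edge left [array([0.4461, 0.3193, 0.01  ]), array([0.4224, 0.1578, 0.01  ])] right [array([0.6325, 0.3003, 0.01  ]), array([0.6265, 0.2414, 0.01  ])]
R (array([0.60265427, 0.20104769, 0.054     ]), array([0.59268226, 0.13531422, 0.054     ]), np.float64(-8.626209316774165))
L (array([0.52014067, 0.21450429, 0.054     ]), array([0.51755873, 0.19687474, 0.054     ]), np.float64(-8.332039129209207))
post [0.52077159 0.29597385 0.112     ] fence end corner [0.59629541 0.23853752 0.044     ] [0.61806347 0.23387364 0.044     ]
```

servo_tool(motion=[[1,0,0,0,0],[1,0,0,0,0],[0.7,0,0,0,0],[0.5,0,0,0,0],[0.4,0,0,0,0],[0.3,0,0,3,0],[0.2,0,0,7,0],[0,0.2,1,11,9],[0,0.4,2,11,19],[0,0.6,3,11,29],[0,0.7,4,11,39],[0,0.8,5,11,49],[0,0.9,6,11,59],[0,1,7,11,69],[0,1.1,8,11,79],[0,1.2,9,11,89],[0,1.3,10,11,99],[0,1.4,11,11,109],[0,1.6,11.8,11,119],[0,1.6,11.8,11,128]])

```text
time_s: 12.8
ee_pos: [0.5217, 0.3014, 0.3664]
eef_rot: [-3.141, -0.0, -2.61]
force: [-0.7, -0.6, 0.0]
grip_width: 0.0944
grip_force: 0.0
```

servo_tool(motion=[[0,0,0,0,0],[0,0,0,0,0]])

```text
time_s: 13.05
ee_pos: [0.5216, 0.3009, 0.3666]
eef_rot: [-3.142, -0.0, -2.619]
force: [0.1, 0.4, -0.6]
grip_width: 0.0942
grip_force: 0.0
```

Run:
```python
from h import *
o=ctrl.get_obs();print(o['time_s'],o['ee_pos'],o['eef_rot'],o['qpos'],o['force'],o['moment'])
c=cam('wrist');np.save('w5.npy',c,allow_pickle=True);save(c,'w5.png');print(proj(c,[.521,.301,.112]))
c=cam('top');np.save('t5.npy',c,allow_pickle=True)
```

```text
13.05 [0.52161183 0.30090283 0.36663483] [-3.14152544e+00 -1.97378399e-05 -2.61932770e+00] [ 4.62430895e-01  4.46966439e-01  1.41024117e+00 -7.11683226e-05
  1.28440073e+00 -1.63061028e+00] [ 0.08611258  0.43588638 -0.62775991] [0.05602223 0.02472443 0.0059048 ]
(np.float64(281.59802546851716), np.float64(225.11203013462844))
```

View pics/w5.png

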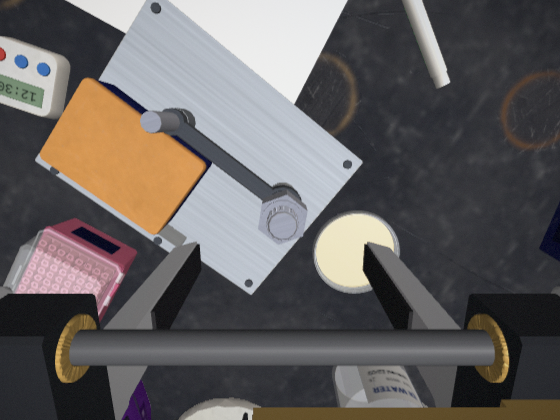

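The post is at (283,223), within 2 px of the prediction. The nut's left and right flats are near-vertical in the image, so they line up with the pads. The box lies along the fence with the pin at (151,122).

Run:
```python
from h import *
c=np.load('w5.npy',allow_pickle=True).item()
P=ray(c,283,223,.112);Q=ray(c,151,122,.1);d=Q-P;print(P,Q,np.linalg.norm(d[:2]),np.degrees(np.arctan2(d[1],d[0]))+90)
hsv=cv2.cvtColor(c['image'],cv2.COLOR_RGB2HSV)
k=cv2.inRange(hsv,(8,150,120),(20,255,255));k[250:]=0;k[:,230:]=0;k[:70]=0
k=cv2.morphologyEx(k,cv2.MORPH_OPEN,np.ones((9,9)))
r=cv2.minAreaRect(cv2.findNonZero(k));b=np.array([ray(c,*p,.054) for p in cv2.boxPoints(r)]);print(b.round(4),b.mean(0),[(np.degrees(np.arctan2(*(b[i]-b[i-1])[[1,0]])).round(2),np.linalg.norm(b[i]-b[i-1]).round(4)) for i in range(4)])
e=[ray(c,*p,.01) for p in((160,0),(360,161),(251,294),(37,160))];print(np.round(e,4).tolist(),[np.degrees(np.arctan2(*(e[i]-e[i-1])[[1,0]])).round(2) for i in range(4)],np.mean(e,0))
```

```text
[0.51906737 0.30108104 0.112     ] [0.50390274 0.18318932 0.1       ] 0.1188630501256697 -7.329808681507529
[[0.5873 0.0899 0.054 ]
 [0.5052 0.1069 0.054 ]
 [0.5164 0.2257 0.054 ]
 [0.605  0.2151 0.054 ]] [0.55346342 0.15939968 0.054     ] [(np.float64(-98.05), np.float64(0.1265)), (np.float64(168.34), np.float64(0.0839)), (np.float64(84.6), np.float64(0.1193)), (np.float64(-6.77), np.float64(0.0893))]
[[0.4205, 0.1177, 0.01], [0.4511, 0.3518, 0.01], [0.6365, 0.3279, 0.01], [0.6124, 0.0698, 0.01]] [np.float64(165.97), np.float64(82.56), np.float64(-7.35), np.float64(-95.34)] [0.53011972 0.2167695  0.01      ]
```

servo_tool(motion=[[0,-0.1,0,-2.5,0],[0,-0.1,0,-6,0],[0,-0.1,0,-8.5,0],[0,-0.1,0,-10,0],[0,-0.1,0,-10,0],[1,-0.1,0,-10,0],[1,-0.1,0,-10,0],[1,-0.1,0,-10,0],[1,-0.1,0,-10,0],[1,-0.1,0,-10,0],[1,-0.1,0,-10,0],[1,-0.1,0,-10,0],[1,-0.1,0,-10,0],[1,-0.1,0,-10,0]], squeeze=45)

```text
time_s: 14.9
ee_pos: [0.5206, 0.301, 0.2667]
eef_rot: [-3.141, 0.0, -2.616]
force: [0.5, -2.0, 1.2]
grip_width: 0.0375
grip_force: 45.0
```

```bash
cat > s.py <<'E'
from h import *
o=ctrl.get_obs();print(o['time_s'],o['ee_pos'],'yaw',np.degrees(o['eef_rot'][2]).round(2),o['force'].round(2),'M',o['moment'].round(3),o['grip_width'],o['grip_force'],o['qpos'][5])
E
python3 s.py
```

```text
14.9 [0.52061191 0.30095912 0.26667074] yaw -149.87 [ 0.49 -1.97  1.16] M [-0.291 -0.107 -0.15 ] 0.037470749480565405 44.99952963553369 -1.633313987784051
```

servo_tool(motion=[[1,0,0,-0.02,-5],[1,0,0,-0.03,-10],[1,0,0,-0.05,-15],[1,0,0,-0.07,-20],[1,0,0,-0.09,-25],[1,0,0,-0.1,-30],[1,0,0,-0.1,-30]])

```text
time_s: 15.78
ee_pos: [0.5206, 0.3009, 0.2656]
eef_rot: [-3.141, 0.0, -3.139]
force: [1.1, -1.9, 0.1]
grip_width: 0.0377
grip_force: 45.0
```

```bash
python3 s.py
```

```text
15.775 [0.52063264 0.30091615 0.26563999] yaw -179.84 [ 1.1  -1.92  0.09] M [-0.519 -0.273 -0.202] 0.037678215611531694 44.999125292524695 -1.1102458902451247
```

servo_tool(motion=[[1,0,0,-0.02,-4],[1,0,0,-0.03,-8],[1,0,0,-0.04,-12],[1,0,0,-0.05,-16],[1,0,0,-0.07,-20]])

```text
time_s: 16.4
ee_pos: [0.5206, 0.3009, 0.265]
eef_rot: [-3.141, 0.0, 2.795]
force: [1.1, -3.3, 1.3]
grip_width: 0.0372
grip_force: 45.0
```

```bash
python3 s.py
python3 - <<'E'
from h import *
c=cam('wrist');np.save('w6.npy',c,allow_pickle=True);save(c,'w6.png')
E
python3 s.py
```

```text
16.4 [0.52064214 0.30089385 0.26497122] yaw 160.16 [ 1.1  -3.33  1.33] M [-0.695 -0.222  0.164] 0.03715146232379262 44.99856577254832 -0.7610755745386226
16.45 [0.52061873 0.30089458 0.2649151 ] yaw 159.95 [ 0.95 -4.1   0.31] M [-0.711 -0.249  0.088] 0.03750176558665541 44.997168090194464 -0.7574779627688308
```

View pics/w6.png

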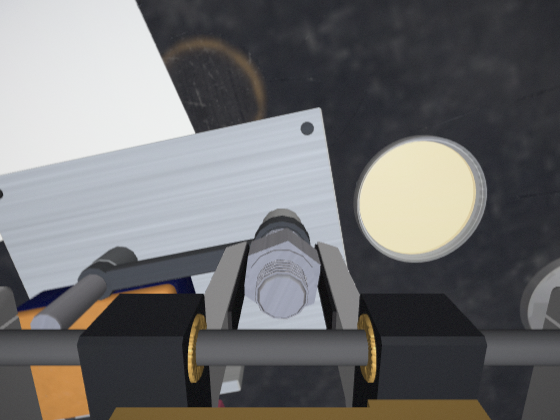

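The nut is held squarely between the pads near (283,265) and turns with the gripper. I'll read the moment while it is turning.

servo_tool(motion=[[1,0,0,-0.02,-4],[1,0,0,-0.03,-8],[1,0,0,-0.04,-12],[1,0,0,-0.05,-16]])

```text
time_s: 16.95
ee_pos: [0.5206, 0.3009, 0.2644]
eef_rot: [-3.141, 0.0, 2.517]
force: [1.0, -3.4, 0.4]
grip_width: 0.0371
grip_force: 45.0
```

```bash
python3 s.py
```

```text
16.95 [0.52061994 0.30087924 0.26440399] yaw 144.2 [ 0.99 -3.39  0.41] M [-0.741 -0.261  0.216] 0.03712715588308183 44.9981857649982 -0.4825131182045279
```

servo_tool(motion=[[1,0,0,-0.02,-4],[1,0,0,-0.03,-8],[1,0,0,-0.04,-12]])

```text
time_s: 17.32
ee_pos: [0.5206, 0.3008, 0.264]
eef_rot: [-3.141, 0.0, 2.307]
force: [1.3, -4.4, -0.6]
grip_width: 0.0374
grip_force: 45.0
```

```bash
python3 s.py
```

```text
17.325 [0.52060594 0.30084684 0.26396353] yaw 132.2 [ 1.28 -4.43 -0.6 ] M [-0.79  -0.257  0.188] 0.03740293378633092 44.998104544356465 -0.27304870582768714
```

servo_tool(motion=[[1,0,0,-0.02,-4],[1,0,0,-0.03,-8],[1,0,0,-0.04,-12]])

```text
time_s: 17.7
ee_pos: [0.5206, 0.3008, 0.2636]
eef_rot: [-3.141, 0.0, 2.098]
force: [2.0, -4.6, -0.1]
grip_width: 0.0377
grip_force: 45.0
```

```bash
python3 s.py
```

```text
17.7 [0.52060609 0.30084276 0.26357916] yaw 120.2 [ 2.   -4.58 -0.08] M [-0.841 -0.213  0.182] 0.037650550472954014 44.99822021462023 -0.06364233942531113
```

servo_tool(motion=[[1,0,0,-0.02,-4],[1,0,0,-0.03,-8],[1,0,0,-0.04,-12]])

```text
time_s: 18.08
ee_pos: [0.5206, 0.3008, 0.2631]
eef_rot: [-3.141, 0.001, 1.888]
force: [1.2, -4.6, 0.3]
grip_width: 0.0373
grip_force: 45.0
```

```bash
python3 s.py
```

```text
18.075 [0.52060291 0.30082734 0.26314804] yaw 108.19 [ 1.19 -4.64  0.28] M [-0.881 -0.226  0.202] 0.03730600008248451 44.99816874973476 0.1458444795396124
```

servo_tool(motion=[[1,0,0,-0.02,-4],[1,0,0,-0.03,-8],[1,0,0,-0.04,-12]])

```text
time_s: 18.45
ee_pos: [0.5206, 0.3008, 0.2627]
eef_rot: [-3.141, 0.001, 1.679]
force: [0.6, -4.9, 0.6]
grip_width: 0.0372
grip_force: 45.0
```

```bash
python3 s.py
```

```text
18.45 [0.52057071 0.30083188 0.26273113] yaw 96.2 [ 0.57 -4.94  0.62] M [-0.926 -0.108  0.182] 0.03717106050045863 44.99811924062669 0.3552381888916677
```

servo_tool(motion=[[1,0,0,-0.02,-4],[1,0,0,-0.03,-8],[1,0,0,-0.04,-12]])

```text
time_s: 18.82
ee_pos: [0.5206, 0.3008, 0.2623]
eef_rot: [-3.141, 0.001, 1.469]
force: [0.8, -4.2, 0.3]
grip_width: 0.0373
grip_force: 45.0
```

```bash
python3 s.py
```

```text
18.825 [0.52057308 0.30080359 0.26229707] yaw 84.2 [ 0.81 -4.21  0.3 ] M [-0.912 -0.084  0.133] 0.037257478511467816 44.99816693365574 0.5646700401578553
```

servo_tool(motion=[[1,0,0,-0.02,-4],[1,0,0,-0.03,-8],[1,0,0,-0.04,-12]])

```text
time_s: 19.2
ee_pos: [0.5205, 0.3008, 0.2619]
eef_rot: [-3.141, 0.001, 1.26]
force: [0.3, -4.6, -0.0]
grip_width: 0.0374
grip_force: 45.0
```

```bash
python3 s.py
```

```text
19.2 [0.52054654 0.30081236 0.26189612] yaw 72.2 [ 0.25 -4.59 -0.05] M [-0.885 -0.09   0.204] 0.03742427746798527 44.99819666147232 0.7741135456524304
```

servo_tool(motion=[[1,0,0,-0.02,-4],[1,0,0,-0.03,-8],[1,0,0,-0.04,-12]])

```text
time_s: 19.58
ee_pos: [0.5205, 0.3008, 0.2615]
eef_rot: [-3.142, 0.001, 1.051]
force: [-0.3, -5.2, 0.4]
grip_width: 0.0374
grip_force: 45.0
```

```bash
python3 s.py
```

```text
19.575 [0.52053602 0.3008335  0.26147596] yaw 60.2 [-0.32 -5.17  0.36] M [-0.894 -0.027  0.18 ] 0.03744188790900228 44.99825444072485 0.9835647380639905
```

servo_tool(motion=[[1,0,0,-0.02,-4],[1,0,0,-0.03,-8],[1,0,0,-0.04,-12]])

```text
time_s: 19.95
ee_pos: [0.5205, 0.3009, 0.2611]
eef_rot: [3.142, 0.001, 0.841]
force: [0.4, -4.1, 0.8]
grip_width: 0.0381
grip_force: 45.0
```

```bash
python3 s.py
```

```text
19.95 [0.5205007  0.30085149 0.26105216] yaw 48.2 [ 0.39 -4.14  0.81] M [-0.812  0.049  0.16 ] 0.038093302067643886 44.99825715087354 1.1930050935235574
```

servo_tool(motion=[[1,0,0,-0.02,-4],[1,0,0,-0.03,-8],[1,0,0,-0.04,-12]])

```text
time_s: 20.32
ee_pos: [0.5205, 0.3008, 0.2607]
eef_rot: [3.141, 0.001, 0.632]
force: [0.0, -5.2, 1.0]
grip_width: 0.0374
grip_force: 45.0
```

```bash
python3 s.py
```

```text
20.325 [0.52049536 0.30084938 0.26066515] yaw 36.2 [ 0.05 -5.21  0.98] M [-0.812  0.076  0.24 ] 0.037445432377874566 44.99831666238606 1.4024216217274414
```

servo_tool(motion=[[1,0,0,-0.01,-4],[1,0,0,-0.03,-8]])

```text
time_s: 20.58
ee_pos: [0.5205, 0.3009, 0.2604]
eef_rot: [3.141, 0.001, 0.492]
force: [-0.1, -4.8, 0.9]
grip_width: 0.0375
grip_force: 45.0
```

```bash
python3 s.py
```

```text
20.575 [0.52047431 0.30087611 0.26040447] yaw 28.2 [-0.11 -4.83  0.9 ] M [-0.841  0.152  0.243] 0.037479962969812784 44.998565912246704 1.5420577116345884
```

servo_tool(motion=[[1,0,0,-0.01,-4],[1,0,0,-0.03,-8]])

```text
time_s: 20.82
ee_pos: [0.5205, 0.3009, 0.2602]
eef_rot: [3.141, 0.001, 0.353]
force: [-1.0, -4.5, 2.1]
grip_width: 0.0372
grip_force: 45.0
```

```bash
python3 s.py
```

```text
20.825 [0.52046481 0.30089553 0.26017807] yaw 20.2 [-1.   -4.52  2.1 ] M [-0.841  0.265  0.22 ] 0.03724634573015392 44.998230412602425 1.6816535438393974
```

servo_tool(motion=[[1,0,0,-0.01,-4],[1,0,0,-0.03,-8]])

```text
time_s: 21.08
ee_pos: [0.5205, 0.3009, 0.2599]
eef_rot: [3.141, 0.001, 0.213]
force: [-0.9, -5.5, 2.6]
grip_width: 0.0372
grip_force: 45.0
```

```bash
python3 s.py
```

```text
21.075 [0.52046195 0.30087759 0.2599098 ] yaw 12.2 [-0.92 -5.53  2.65] M [-0.851  0.326  0.231] 0.03719235139404826 44.9989868234843 1.8213029632910254
```

servo_tool(motion=[[1,0,0,-0.01,-4],[1,0,0,-0.02,-6]])

```text
time_s: 21.32
ee_pos: [0.5205, 0.3009, 0.2597]
eef_rot: [3.141, 0.001, 0.108]
force: [-2.2, -5.0, 3.3]
grip_width: 0.0373
grip_force: 45.0
```

```bash
python3 s.py
```

```text
21.325 [0.52045934 0.30091999 0.25974341] yaw 6.21 [-2.16 -5.02  3.29] M [-1.007  0.411  0.229] 0.03728600536837397 44.9998439848423 1.9258638559333034
```

```bash
python3 - <<'E'
from h import *
c=cam('wrist');np.save('w7.npy',c,allow_pickle=True)
a=np.load('w6.npy',allow_pickle=True).item()['image'][200:380,180:390]
b=c['image'][200:380,180:390]
cv2.imwrite('pics/w7.png',cv2.resize(np.hstack([a,b])[:,:,::-1],None,fx=1.9,fy=1.9,interpolation=cv2.INTER_CUBIC))
E
python3 s.py
```

```text
21.375 [0.52045786 0.30090343 0.25971057] yaw 6.11 [-1.4  -5.76  3.89] M [-0.958  0.376  0.142] 0.037300376841476995 44.99865506775677 1.9275299353309345
```

View pics/w7.png

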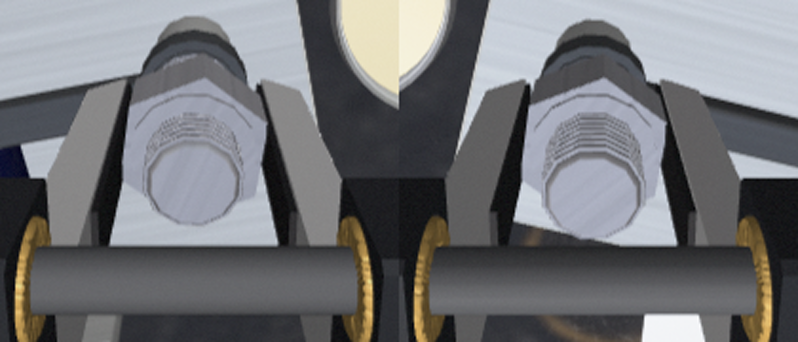

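The nut sits in the pads at the same orientation as before and has come down. Rotation count and torque disagree on how tight it is, so I'll compare torque backing off and re-tightening to cancel friction and bias.

servo_tool(motion=[[1,0,0,0.01,4],[1,0,0,0.03,8],[1,0,0,0.04,12]])

```text
time_s: 21.75
ee_pos: [0.5205, 0.3009, 0.2601]
eef_rot: [3.141, 0.001, 0.321]
force: [-2.1, -5.1, 1.8]
grip_width: 0.0376
grip_force: 45.0
```

```bash
python3 s.py
```

```text
21.75 [0.52049662 0.30086033 0.26009133] yaw 18.38 [-2.11 -5.12  1.81] M [-0.959  0.359 -0.238] 0.037630434997856774 44.99964740127325 1.7131973503473779
```

servo_tool(motion=[[1,0,0,0.014,4]])

```text
time_s: 21.88
ee_pos: [0.5205, 0.3008, 0.2602]
eef_rot: [3.141, 0.001, 0.391]
force: [-1.2, -5.4, 1.2]
grip_width: 0.0379
grip_force: 45.0
```

```bash
python3 s.py
```

```text
21.875 [0.52049332 0.30084459 0.26019921] yaw 22.38 [-1.23 -5.38  1.22] M [-0.957  0.313 -0.173] 0.037891845576191484 44.99981760978699 1.6433467164380566
```

servo_tool(motion=[[1,0,0,0.014,4]])

```text
time_s: 22.0
ee_pos: [0.5205, 0.3009, 0.2603]
eef_rot: [3.141, 0.001, 0.46]
force: [-0.7, -5.1, 1.4]
grip_width: 0.0374
grip_force: 45.0
```

```bash
python3 s.py
python3 - <<'E'
from h import *
g=[cv2.cvtColor(np.load(n,allow_pickle=True).item()['image'],cv2.COLOR_RGB2GRAY)[238:275,246:320] for n in('w6.npy','w7.npy')]
for im in g:
    l=cv2.createLineSegmentDetector().detect(cv2.resize(im,None,fx=3,fy=3,interpolation=cv2.INTER_CUBIC))[0][:,0]/3
    for s in l:
        L=np.hypot(s[2]-s[0],s[3]-s[1])
        if L>14: print((s+[246,238,246,238]).round(0).astype(int),round(float(np.degrees(np.arctan2(s[3]-s[1],s[2]-s[0]))%180),1))
    print('--')
E
```

```text
22.0 [0.52049259 0.30085097 0.26031534] yaw 26.38 [-0.69 -5.1   1.37] M [-0.986  0.29  -0.232] 0.037399971650619 44.99965036287904 1.5735571606369454
[319 264 288 241] 36.7
[288 241 261 251] 159.4
[261 257 251 268] 130.0
[251 266 260 255] 130.0
[288 249 303 255] 23.4
[303 255 313 266] 49.1
[303 257 289 251] 23.9
[289 251 274 251] 179.7
--
[248 255 246 274] 95.0
[288 241 250 255] 159.1
[320 264 288 240] 36.6
[274 251 260 258] 154.3
[305 258 289 251] 25.2
[289 251 274 251] 178.8
[260 258 251 269] 128.6
[275 273 289 273] 179.5
[251 267 260 256] 129.7
[275 249 290 249] 179.5
[274 259 289 259] 179.3
[275 264 289 264] 178.7
--
```

The hex edges lie at the same angles in both images (36.7° and 159.4°), so the nut hasn't slipped in the pads since. The cw (+0.23) and ccw (−0.21) torques are symmetric, so the washers aren't loaded yet. I'll regrasp 120° back so joint 6 has range to finish.

servo_tool(motion=[[0.4,0,0,0,0],[0.4,0,0,0,0],[0.4,0,0,0,0],[0.4,0,-0.04,0,10],[0.4,0,-0.04,0,20],[0.4,0,-0.04,0,30],[0.4,0,-0.04,0,40],[0.4,0,-0.04,0,50],[0.4,0,-0.04,0,60],[0.4,0,-0.04,0,70],[0.4,0,-0.04,0,80],[0.4,0,-0.04,0,90],[0.4,0,-0.04,0,100],[0.4,0,-0.04,0,110],[0.4,0,-0.04,0,120],[0.4,0,-0.04,0,120],[0.4,0,-0.04,0,120]])

```text
time_s: 24.12
ee_pos: [0.5205, 0.3007, 0.2604]
eef_rot: [3.142, -0.0, 2.547]
force: [0.6, 0.2, -0.2]
grip_width: 0.0563
grip_force: 0.0
```

```bash
python3 s.py;  python3 - <<'E'
from h import *
c=cam('wrist');np.save('w8.npy',c,allow_pickle=True);g=cv2.cvtColor(c['image'],cv2.COLOR_RGB2GRAY)[238:275,246:320]
l=cv2.createLineSegmentDetector().detect(cv2.resize(g,None,fx=3,fy=3,interpolation=cv2.INTER_CUBIC))[0][:,0]/3
for s in l:
    L=np.hypot(s[2]-s[0],s[3]-s[1])
    if L>14: print((s+[246,238,246,238]).round(0).astype(int),round(float(np.degrees(np.arctan2(s[3]-s[1],s[2]-s[0]))%180),1))
E
```

```text
24.125 [0.52053636 0.30070489 0.26043181] yaw 145.91 [ 0.57  0.19 -0.24] M [-0.044 -0.024  0.046] 0.056299179862521004 0.0 -0.5128765558747068
[248 255 246 272] 95.5
[320 264 288 241] 36.9
[288 241 250 255] 159.5
[298 252 310 262] 40.1
[284 248 298 252] 14.9
[285 250 269 253] 171.8
[269 251 283 248] 171.6
```

servo_tool(motion=[[1,0,0,0,0],[1,0,0,0,0],[1,0,0,0,0],[1,0,0,0,0],[1,0,0,0,0]])

```text
time_s: 24.8
ee_pos: [0.5206, 0.3007, 0.2605]
eef_rot: [3.141, 0.0, 2.55]
force: [0.7, 1.4, -0.1]
grip_width: 0.0373
grip_force: 45.0
```

```bash
python3 s.py
```

```text
24.8 [0.52057169 0.30067239 0.26046283] yaw 146.13 [ 0.71  1.43 -0.05] M [ 0.206 -0.164 -0.071] 0.037274869157613105 44.99916787259281 -0.5167784342937156
```

servo_tool(motion=[[1,0,0,-0.014,-4],[1,0,0,-0.028,-8],[1,0,0,-0.042,-12]])

```text
time_s: 25.18
ee_pos: [0.5207, 0.3004, 0.2601]
eef_rot: [3.141, 0.001, 2.339]
force: [1.7, -0.7, 0.7]
grip_width: 0.0369
grip_force: 43.8
```

```bash
python3 s.py
```

```text
25.175 [0.52073736 0.30043904 0.26014009] yaw 134.02 [ 1.69 -0.74  0.7 ] M [-0.371 -0.329  0.221] 0.03689090943058596 43.79915270983474 -0.3054517250250178
```

servo_tool(motion=[[1,0,0,-0.014,-4]])

```text
time_s: 25.3
ee_pos: [0.5207, 0.3004, 0.26]
eef_rot: [3.141, 0.001, 2.269]
force: [1.9, -0.4, 1.1]
grip_width: 0.0363
grip_force: 43.8
```

```bash
python3 s.py
```

```text
25.3 [0.52071319 0.30043324 0.26003373] yaw 130.02 [ 1.89 -0.4   1.13] M [-0.365 -0.207  0.244] 0.036285655461394624 43.77662734215846 -0.23565847043270205
```

servo_tool(motion=[[1,0,0,-0.014,-4]])

```text
time_s: 25.42
ee_pos: [0.5207, 0.3004, 0.2599]
eef_rot: [3.142, 0.001, 2.2]
force: [1.4, -2.7, 1.4]
grip_width: 0.0365
grip_force: 43.8
```

```bash
python3 s.py
```

```text
25.425 [0.52070328 0.30042682 0.25988079] yaw 126.02 [ 1.44 -2.65  1.4 ] M [-0.449 -0.191  0.239] 0.036464630093097646 43.772020278847776 -0.16587180966014892
```

servo_tool(motion=[[1,0,0,-0.014,-4]])

```text
time_s: 25.55
ee_pos: [0.5207, 0.3004, 0.2598]
eef_rot: [-3.142, 0.001, 2.13]
force: [-0.1, -2.1, 2.0]
grip_width: 0.0367
grip_force: 43.8
```

```bash
python3 s.py
```

```text
25.55 [0.5206633  0.30042152 0.25975591] yaw 122.02 [-0.14 -2.13  1.98] M [-0.483 -0.13   0.24 ] 0.0367439709571038 43.767052640905604 -0.09600767958154206
```

servo_tool(motion=[[1,0,0,-0.014,-4],[1,0,0,-0.028,-8]])

```text
time_s: 25.8
ee_pos: [0.5207, 0.3004, 0.2595]
eef_rot: [-3.142, 0.001, 1.99]
force: [0.5, -2.3, 3.0]
grip_width: 0.0368
grip_force: 43.8
```

```bash
python3 s.py
```

```text
25.8 [0.52067375 0.30036761 0.25954398] yaw 114.02 [ 0.55 -2.31  2.95] M [-0.536  0.027  0.267] 0.03683686582982195 43.76028742699418 0.04358370322648186
```

servo_tool(motion=[[1,0,0,-0.014,-4]])

```text
time_s: 25.92
ee_pos: [0.5206, 0.3004, 0.2594]
eef_rot: [-3.142, 0.001, 1.92]
force: [-0.3, -3.6, 3.1]
grip_width: 0.0369
grip_force: 43.8
```

```bash
python3 s.py
```

```text
25.925 [0.52064734 0.30040662 0.25943467] yaw 110.03 [-0.26 -3.56  3.12] M [-0.621  0.159  0.226] 0.03687964479657108 43.75667307525873 0.11337982128898487
```

servo_tool(motion=[[1,0,0,-0.014,-4]])

```text
time_s: 26.05
ee_pos: [0.5206, 0.3004, 0.2593]
eef_rot: [-3.142, 0.001, 1.85]
force: [-0.6, -2.8, 3.7]
grip_width: 0.0367
grip_force: 43.8
```

```bash
python3 s.py
```

```text
26.05 [0.52063342 0.30037827 0.25930828] yaw 106.02 [-0.56 -2.81  3.65] M [-0.638  0.258  0.279] 0.03666394862840967 43.754917818296235 0.18322090418923792
```

```bash
cat > n.py <<'E'
from h import *
c=cam('wrist');np.save('wn.npy',c,allow_pickle=True);g=cv2.cvtColor(c['image'],cv2.COLOR_RGB2GRAY)[236:275,246:320]
l=cv2.createLineSegmentDetector().detect(cv2.resize(g,None,fx=3,fy=3,interpolation=cv2.INTER_CUBIC))[0][:,0]/3
for s in l:
    L=np.hypot(s[2]-s[0],s[3]-s[1])
    if L>20: print((s+[246,236,246,236]).round(1),round(float(np.degrees(np.arctan2(s[3]-s[1],s[2]-s[0]))%180),1))
E
python3 n.py; python3 s.py
python3 - <<'E'
# nut offset from tool in the first and later pictures: tool-frame angle of hex, from w2/w5 corners known; LSD in w5
from h import *
for n,z in(('w5.npy',.096),):
    c=np.load(n,allow_pickle=True).item();g=cv2.cvtColor(c['image'],cv2.COLOR_RGB2GRAY)[180:255,245:320]
    l=cv2.createLineSegmentDetector().detect(cv2.resize(g,None,fx=3,fy=3,interpolation=cv2.INTER_CUBIC))[0][:,0]/3+[245,180,245,180]
    for s in l:
        if np.hypot(s[2]-s[0],s[3]-s[1])>17:
            a,b=ray(c,*s[:2],z),ray(c,*s[2:],z);print(s.round(0),'world edge ang mod60',np.degrees(np.arctan2(*(b-a)[[1,0]]))%60,np.linalg.norm(b-a))
for n,z in(('w6.npy',.0945),('w8.npy',.0895)):
    c=np.load(n,allow_pickle=True).item()
    for s in((288,241,319,264),(288,241,261,251) if n=='w6.npy' else (288,241,250,255)):
        a,b=ray(c,*s[:2],z),ray(c,*s[2:],z);print(n,np.degrees(np.arctan2(*(b-a)[[1,0]]))%60,np.linalg.norm(b-a))
E
```

```text
[319.4 262.1 285.5 239. ] 34.3
[285.3 239.9 247.6 256. ] 156.8
26.1 [0.52063376 0.30038467 0.2593031 ] yaw 105.82 [-0.15 -2.2   2.92] M [-0.687  0.168  0.027] 0.036274531876896096 43.99277212796733 0.18666262475571652
[303. 234. 320. 213.] world edge ang mod60 52.15541554399945 0.02116525389556181
[285. 255. 300. 237.] world edge ang mod60 51.64698307804946 0.019686303459949525
[262. 201. 245. 187.] world edge ang mod60 21.425009561059866 0.016895964397608064
[287. 194. 262. 203.] world edge ang mod60 20.806926373820886 0.0207176381904974
[306. 210. 287. 195.] world edge ang mod60 20.547237400442896 0.01950680619494155
[258. 228. 261. 205.] world edge ang mod60 20.470369816860824 0.019044943451938988
w6.npy 32.04208889454721 0.01942916881564303
w6.npy 31.684351124415528 0.01406516617588008
w8.npy 17.78791092354999 0.019488673317408858
w8.npy 17.313689063264675 0.01990490668956239
```

Run:
```python
from h import *
# for each image: intersect lines of two top edges at apex -> ray; solve z so that the corner is 20.8mm from axis along hex corner direction
A=np.array([.5206,.3008])
def inter(s,t):
    l=np.cross([*s[:2],1],[*s[2:],1]);m=np.cross([*t[:2],1],[*t[2:],1]);p=np.cross(l,m);return p[:2]/p[2]
def segs(n,y0,y1):
    c=np.load(n,allow_pickle=True).item();g=cv2.cvtColor(c['image'],cv2.COLOR_RGB2GRAY)[y0:y1,245:321]
    l=cv2.createLineSegmentDetector().detect(cv2.resize(g,None,fx=3,fy=3,interpolation=cv2.INTER_CUBIC))[0][:,0]/3+[245,y0,245,y0]
    return c,[s for s in l if np.hypot(s[2]-s[0],s[3]-s[1])>17]
for n,y0,y1 in(('w5.npy',180,255),('w6.npy',236,275),('w7.npy',236,275),('w8.npy',236,275),('wn.npy',236,275)):
    c,L=segs(n,y0,y1)
    best=None
    for s in L:
        for t in L:
            p=inter(s,t) if abs(np.cross(s[2:]-s[:2],t[2:]-t[:2]))>100 else None
            if p is not None and 278<p[0]<294 and y0<p[1]<y0+18: best=p
    if best is None: print(n,'none',[s.round(0) for s in L]);continue
    # apex horizontal distance from axis as function of z
    zs=np.arange(.07,.11,.0002);d=[np.linalg.norm(ray(c,*best,z)[:2]-A) for z in zs]
    # camera tilted: choose solutions d=20.8mm, nearest to camera-opposite side
    f=np.array(d)-.0208;i=np.flatnonzero(f[:-1]*f[1:]<0);print(n,best.round(1),'z sol mm',(zs[i]*1000).round(1))
```

```text
w5.npy [286.8 194.3] z sol mm [101.]
w6.npy [287.8 240.6] z sol mm [96.]
w7.npy [288.1 240.6] z sol mm [89.6]
w8.npy [288.3 240.7] z sol mm [90.6]
wn.npy [286.1 239.5] z sol mm [88.4]<stdin>:15: DeprecationWarning: Arrays of 2-dimensional vectors are deprecated. Use arrays of 3-dimensional vectors instead. (deprecated in NumPy 2.0)
```

Run:
```python
from h import *
A=np.array([.5206,.3006])
for n,ap,pt in(('w5.npy',(286.8,194.3),(283,223)),('w6.npy',(287.8,240.6),(282.6,295.8)),('w7.npy',(288.1,240.6),(282,301.6))):
    c=np.load(n,allow_pickle=True).item()
    if n!='w5.npy':
        g=cv2.medianBlur(cv2.cvtColor(c['image'],cv2.COLOR_RGB2GRAY)[255:325,235:330],3)
        h=cv2.HoughCircles(cv2.resize(g,None,fx=3,fy=3),cv2.HOUGH_GRADIENT,1,30,param1=80,param2=25,minRadius=55,maxRadius=90)
        if h is not None: print((h[0]/3+[235,255,0]).round(1).tolist())
    b=ray(c,*pt,.112)[:2]-A
    zs=np.arange(.08,.112,.0001);d=np.array([np.linalg.norm(ray(c,*ap,z)[:2]-b-A) for z in zs])-.0208
    i=np.flatnonzero(d[:-1]*d[1:]<0);print(n,'bias mm',(b*1000).round(1),'z nut top mm',(zs[i]*1000).round(1))
```

```text
w5.npy bias mm [-1.5  0.5] z nut top mm [107.2]
w6.npy bias mm [0.3 1.5] z nut top mm [97.]
[[281.8, 303.5, 25.1]]
w7.npy bias mm [0.9 0.8] z nut top mm [92.1]
```

servo_tool(motion=[[1,0,0,0,-4],[1,0,0,-0.01,-8]])

```text
time_s: 26.35
ee_pos: [0.5206, 0.3004, 0.2591]
eef_rot: [-3.141, 0.001, 1.712]
force: [-0.3, -3.6, 3.9]
grip_width: 0.0366
grip_force: 43.8
```

```bash
python3 s.py
```

```text
26.35 [0.52058999 0.30039299 0.25909865] yaw 98.09 [-0.28 -3.64  3.91] M [-0.708  0.207  0.265] 0.03662842787739981 43.78526216838509 0.3216401087430953
```

servo_tool(motion=[[1,0,0,-0.014,-4]])

```text
time_s: 26.48
ee_pos: [0.5206, 0.3004, 0.2589]
eef_rot: [-3.141, 0.001, 1.642]
force: [-0.8, -4.3, 4.2]
grip_width: 0.0366
grip_force: 43.8
```

```bash
python3 s.py
```

```text
26.475 [0.52056399 0.3003936  0.25894855] yaw 94.09 [-0.79 -4.29  4.21] M [-0.746  0.296  0.315] 0.03664511514714934 43.75531116093043 0.3914919237757865
```

servo_tool(motion=[[1,0,0,-0.014,-4]])

```text
time_s: 26.6
ee_pos: [0.5205, 0.3004, 0.2588]
eef_rot: [-3.141, 0.001, 1.572]
force: [-3.3, -2.6, 4.2]
grip_width: 0.0367
grip_force: 43.8
```

```bash
python3 s.py
```

```text
26.6 [0.52054403 0.30038891 0.25883363] yaw 90.1 [-3.34 -2.65  4.21] M [-0.804  0.378  0.309] 0.036698528154590286 43.76086639997084 0.46121054099648123
```

servo_tool(motion=[[1,0,0,-0.01,-4]])

```text
time_s: 26.72
ee_pos: [0.5205, 0.3004, 0.2587]
eef_rot: [-3.141, 0.001, 1.503]
force: [-2.0, -3.2, 3.9]
grip_width: 0.0365
grip_force: 43.8
```

```bash
python3 s.py; python3 n.py
```

```text
26.725 [0.52051723 0.30039177 0.25873065] yaw 86.09 [-2.04 -3.17  3.92] M [-0.752  0.48   0.328] 0.03647473370489552 43.75321925312164 0.5310266103225987
[319.5 262.3 285.3 238.9] 34.3
[285.3 239.8 266.7 247.9] 156.6
```

Torque is about 0.14 N·m above the run-down value and the nut is steady in the grip, so I'll release and retreat.

servo_tool(motion=[[0.4,0,0,0,0],[0.3,0,0,0,0],[0.2,0,0,0,0],[0,0,0,0,0],[0,0,0,2,0],[0,0,0,5,0],[0,0,0,8,0],[0,-3,-2,11,0],[0,-6,-4,12,0],[0,-9,-6,12,0],[0,-9,-6,12,0],[0,-9,-6,12,0],[0,-9,-6,12,0]])

```text
time_s: 28.4
ee_pos: [0.4311, 0.241, 0.3783]
eef_rot: [-3.141, 0.0, 1.503]
force: [0.1, 0.3, -0.1]
grip_width: 0.0939
grip_force: 0.0
```

```bash
python3 s.py
python3 - <<'E'
from h import *
c=cam('wrist');np.save('w9.npy',c,allow_pickle=True);save(c,'w9.png')
E
```

```text
28.4 [0.43114177 0.24101135 0.37829342] yaw 86.14 [ 0.11  0.29 -0.12] M [-0.022 -0.008  0.004] 0.09390376126256612 0.0 0.5028637450316487
```

View pics/w9.png

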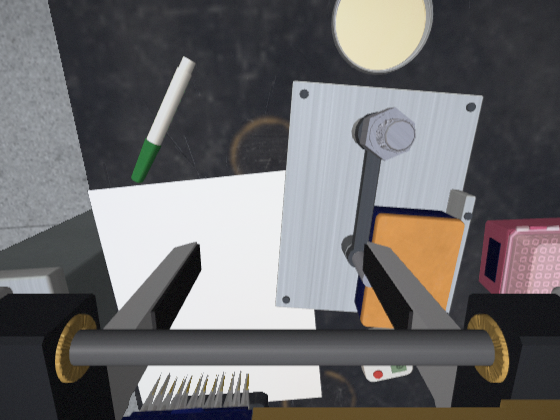

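The final picture shows the roller arm against the box, the box flush along the fence at about column 460, and the pen, petri dish and timer apparently undisturbed.

```bash
python3 -c "
from station import ctrl
print(ctrl.hand_in())"
```

```text
the job is handed in; nothing more can be done
None
```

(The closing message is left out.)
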